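# Sweep the oat biscuits into the packing tray

## Robot

A 7-joint arm with a two-finger parallel gripper is mounted at the origin on the work surface. World frame = base frame: x ahead of the robot, y to its left, z up, the work surface at z = 0. Lengths are in m, angles in rad, forces in N, time in s.
With the tool pointing down it reaches from about 0.425 to 0.825 m from the base axis. Payload 3.6 kg.
Tool frame: the origin (TCP) lies on the front face of the gripper's body, between the roots of the fingers; the fingertips stand 73 mm ahead of it and the grasp point (between the pads) lies arm.grip_depth ahead of it (arm.grip_depth is the distance from the TCP to the grasp point, in m); x points along the fingers, z is the direction in which the jaws open and shut, and the axes are right-handed (so a half turn about x gives the same grasp; the last joint's range is limited). The gripper opens to 85 mm and grips with 20 to 120 N. Pads are 22 mm wide; open, the fingers measure 114 mm over their backs; the gripper's body (76 mm by 85 mm) begins 54 mm behind the grasp point. The pads swing forward as they close: fully open they stand 13 mm farther back than shut.
Start: joints at [-1.137, 0.615, -0.013, 1.423, 0.008, 1.103, -0.04], TCP at [0.289, 0.582, 0.304] pointing down, gripper open.
Joint ranges: [-3.12, 3.12], [-0.3, 2.06], [-1.34, 1.32], [0.26, 2.42], [-1.36, 4.5], [0.01, 1.98], [-2.84, 2.84]. Speed limits (rad/s): [2.79, 2.79, 3.14, 3.14, 3.14, 3.14, 3.14].

## Interface

Orientations are given as a unit quaternion [x, y, z, w].
In Python, from station import arm gives the robot as it stands.
- The arm moves only by the tool play_rows, never from a script. Its argument "commands" is a list of rows, each a list of 7 numbers: the shift along the tool's x, y, z in mm, then the turn, a rotation vector about the tool's x, y, z in rad, then the finger opening in mm, from 0 to 85.4. A call has 1 to 12 rows; each row shifts and turns the commanded pose from where the row before left it, along the tool's axes as they then stand; what a row does not reach is not made up. A row lasts 1/8 s, in which the tool goes at most 62.5 mm and 10.7 degrees, less where a joint would pass 70% of its speed; a pose out of reach is approached as far as the arm can. A call with a gripper value outside its range is refused whole. The fingers move at their own pace and stop on an object; "newtons" is the grip in N (left out, the last holds). Time passes only in rows, so rows that do not move let the fingers close. It gives the time, the measured TCP pose, the force and the opening at its end, in the units of the state.
- arm.observe(): the state, without advancing time (a new reading comes with each control period).
- arm.read_camera(name): name is "scene" or "top"; returns a dict with "color" (400x640x3 uint8, red, green, blue), "K" (3x3 intrinsics, pixels), "world_from_camera" (4x4, takes a point from camera to world coordinates). Camera axes: x right, y down, z forward; pixel columns grow to the right and rows downward; lengths in m; the calibration is good to about 2 mm. A picture is of the moment at which its call begins. There is no depth.
- arm.job_done(): hands the job in, once; it reports no verdict.
Trained networks look in a picture, given as the dict that the camera call returned (one of the last four; its "shot" number tells which), for a name from the list of things; names that differ only in an ending like _2 or _b are one class to them, and where a whole thing is asked for, a point or a joint stands for the part that bears it (a point fixed in the world has none). Each returns a list of dicts, best first, with "confidence" (0 to 1); they miss things now and then, are a little off and sometimes report something else, mostly with a low value. They report only what shows in the picture. A call takes as long as a camera call.
- arm.regions_of(picture, label): "region" (400x640 bool, what is visible of it) and "at" ([column, row] in pixels, amid what is visible of it).
The state is a dict: "t": time; "q": joint angles; "joint_vel": joint speeds; "effort": joint torques, N m; "tool_pos": TCP position; "eef_rot": TCP orientation; "contact_force": force on the tool from outside, world axes, zero at the start; "wrist_torque": the same for the moment, N m; "grip_width": finger opening in m.
Only numpy, scipy, OpenCV 4.12 (cv2) and the standard library are available. Lean on these libraries where they do the work, as an engineer would, in place of code of your own. Each camera call takes 0.05 s, during which the arm holds its last target.

## Task

Gently sweep all four oat biscuits along the cooling deck and off its open end into the empty packing tray, pushing them with the fingers. They are brittle: only push them, never grip, lift or press hard on them. Leave the cutter and the weight that stand between them where they are.

Things in the scene. Friction and masses are not known exactly. Their poses are not given: they have to be found in the camera images.
- biscuit1: One of four equal round oat biscuits, golden brown, 52 mm in diameter, 16 mm thick, about 30 g, lying loose and flat on the deck. Origin at its centre (8 mm above the deck while it lies there); z is its axis.
- biscuit2: One of four equal round oat biscuits, golden brown, 52 mm in diameter, 16 mm thick, about 30 g, lying loose and flat on the deck. Origin at its centre (8 mm above the deck while it lies there); z is its axis.
- biscuit3: One of four equal round oat biscuits, golden brown, 52 mm in diameter, 16 mm thick, about 30 g, lying loose and flat on the deck. Origin at its centre (8 mm above the deck while it lies there); z is its axis.
- biscuit4: One of four equal round oat biscuits, golden brown, 52 mm in diameter, 16 mm thick, about 30 g, lying loose and flat on the deck. Origin at its centre (8 mm above the deck while it lies there); z is its axis.
- deck: Fixed cooling deck of bare metal: flat top 45 mm above the table, 240 mm wide (its x, between rails) and 300 mm long (its y). Side rails 10 mm thick (inner faces at x = -120 and +120 mm) line both long sides and rise 20 mm above the top. Both short ends (y = -150 and +150 mm) are open. Origin on the table under its centre; at yaw 0 its axes are the world's.
- deck_top (a point): Centre of the deck's top surface, 45 mm above the table, axes as deck. Two biscuits lie in the half with negative x and two in the half with positive x, one behind the other along y; the cutter and the weight stand between these two rows.
- tray: Fixed packing tray: open, empty, bare metal, 260 (x) by 170 (y) by 41 mm high, walls and floor 4 mm. It stands in line with the deck, 3 mm from one of its open ends, rim 4 mm below the deck's top; which end changes from start to start (deck y +238 or -238 mm to its centre). Origin on the table under its centre, axes parallel to the deck's.
- grate: Fixed crumb tray of the same outside size as the packing tray, at the deck's other open end, covered by eleven parallel metal bars just below its rim. Not where the biscuits belong. Origin on the table under its centre.
- cutter: Steel round cutter (plain ring), 40 mm in diameter, 35 mm high, standing loose on the deck near its long centre line between the two rows of biscuits. Origin at the centre of its foot.
- weight: Brass scale weight with a knob, 36 mm in diameter, 50 mm high, 0.25 kg, standing loose on the deck near its long centre line between the two rows of biscuits. Origin at the centre of its foot.

How it is judged:
By the outcome, as a careful person would: the job done as asked, in the order asked, and still so for the second after the job is handed in, with the robot touching nothing.
It also fails if it takes over 62 s, if anything falls off the work surface, if the arm or the gripper's body presses on something with over 40 N, if the wrist force passes 120 N, or if a joint passes its speed limit or range.

## Working session

There is one attempt and no reset: what is moved stays moved. The work goes in short steps, Python scripts to look and compute and a tool call to move; the robot and the scene stay as the last step left them, time stands still between calls to the robot, and variables do not carry over. Pictures are saved under pics/ and viewed, and the job is handed in when it is done.

Besides the shell and the picture viewer there is one more tool, called after "Request:" as a command line: name --pt "numbers of a row" for each row, then --argument value for the rest. play_rows: Moves the arm, as the interface text tells. Its arguments: {"type":"object","properties":{"commands":{"type":"array","items":{"type":"array","items":{"type":"number"}}},"newtons":{"type":"number"}},"required":["commands"]}

```bash
mkdir -p pics; ls; cat > h.py <<'E'
import numpy as np,cv2
from station import arm
from scipy.spatial.transform import Rotation as R
def ray(p,uv):
    K=np.array(p["K"]);T=np.array(p["world_from_camera"])
    d=T[:3,:3]@np.linalg.solve(K,[uv[0],uv[1],1.]);return T[:3,3],d
def atz(p,uv,z):
    o,d=ray(p,uv);return o+d*(z-o[2])/d[2]
def proj(p,X):
    K=np.array(p["K"]);T=np.linalg.inv(np.array(p["world_from_camera"]))
    c=T[:3,:3]@np.asarray(X)+T[:3,3];u=K@c;return u[:2]/u[2]
def tri(a,ua,b,ub):
    o1,d1=ray(a,ua);o2,d2=ray(b,ub)
    s=np.linalg.lstsq(np.c_[d1,-d2],o2-o1,rcond=None)[0]
    p,q=o1+s[0]*d1,o2+s[1]*d2;return (p+q)/2,np.linalg.norm(p-q)
def save(p,n): cv2.imwrite("pics/"+n,p["color"][:,:,::-1])
E
python3 - <<'E'
from h import *
print(arm.observe())
print(arm.grip_depth)
P={}
for n in("top","scene"):
    p=P[n]=arm.read_camera(n);save(p,n+"0.png")
    print(n,np.array(p["world_from_camera"]).round(3).tolist(),np.array(p["K"]).tolist())
    for l in("biscuit1","cutter","weight","tray","grate","deck"):
        for r in arm.regions_of(p,l):
            print(l,round(r["confidence"],2),np.round(r["at"],1),r["region"].sum(),[atz(p,r["at"],z)[:2].round(3).tolist() for z in (.045,.061)])
E
```

```text
pics
{'t': 0.0, 'q': array([-1.13653457,  0.61592668, -0.01264992,  1.42493919,  0.00809086,
        1.10342911, -0.04039196]), 'joint_vel': array([ 0.00051925,  0.00150654,  0.00123388, -0.00059437,  0.0013602 ,
       -0.00107806, -0.00170456]), 'effort': array([ 2.45953306e-04, -4.69214952e+01,  2.59655602e-01, -1.71031201e+01,
        1.01187784e-02,  9.65135026e-03,  3.01363329e-06]), 'tool_pos': array([0.28871608, 0.58168962, 0.30271963]), 'eef_rot': array([-0.3731428 ,  0.60173981,  0.37214667,  0.60015041]), 'contact_force': array([0.92142552, 0.1303942 , 0.30776112]), 'wrist_torque': array([-0.05007611, -0.02480587,  0.01589843]), 'grip_width': 0.08547640944732696}
0.0539
top [[-0.027, -0.995, 0.1, 0.494], [-0.999, 0.024, -0.024, 0.025], [0.021, -0.101, -0.995, 0.868], [0.0, 0.0, 0.0, 1.0]] [[370.8434752601342, 0.0, 316.6745545497178], [0.0, 370.8434752601342, 201.96186418791092], [0.0, 0.0, 1.0]]
biscuit1 0.96 [331.1 251.6] 467 [[0.466, -0.024], [0.467, -0.023]]
biscuit1 0.72 [355.1 181.5] 439 [[0.621, -0.083], [0.619, -0.081]]
biscuit1 0.58 [271.6 175.5] 445 [[0.639, 0.105
[... 317 characters left out ...]
563, -0.649, 0.479], [-0.013, -0.75, -0.661, 0.538], [0.0, 0.0, 0.0, 1.0]] [[366.42309749717504, 0.0, 312.47890506273063], [0.0, 366.42309749717504, 196.10515501278806], [0.0, 0.0, 1.0]]
biscuit1 0.96 [357.5 212.3] 515 [[0.478, 0.081], [0.488, 0.094]]
biscuit1 0.83 [253.4 191.3] 427 [[0.624, -0.083], [0.63, -0.065]]
biscuit1 0.81 [292.8 252.8] 654 [[0.633, 0.104], [0.639, 0.116]]
cutter 0.61 [320.1 224.7] 572 [[0.557, 0.071], [0.565, 0.085]]
weight 0.93 [294.5 181.8] 382 [[0.537, -0.066], [0.546, -0.048]]
weight 0.46 [292.3 251.9] 617 [[0.633, 0.102], [0.638, 0.114]]
grate 0.57 [268.8 148.4] 4160 [[0.528, -0.209], [0.537, -0.187]]
deck 0.92 [309.9 227.3] 13121 [[0.577, 0.067], [0.584, 0.08]]
```

View pics/top0.png

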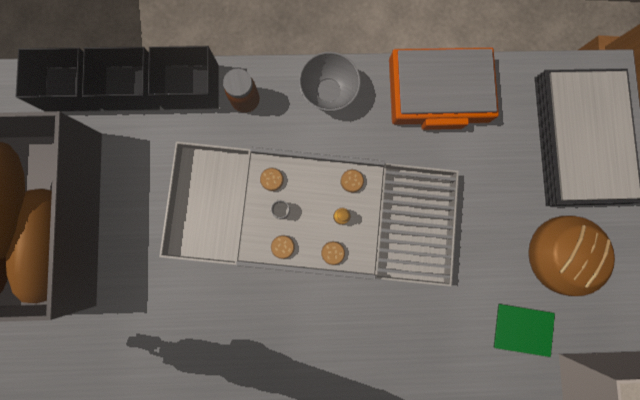

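View pics/scene0.png

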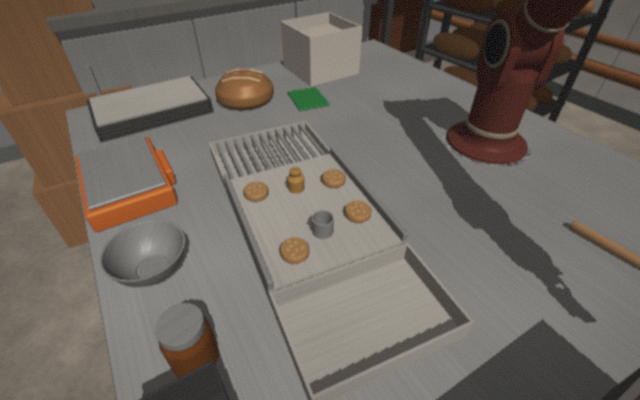

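Top view: tray at left (about 205,204), grate at right (about 420,225). Biscuits are at about (272,179), (352,181), (282,247) and (333,253), the cutter at (280,211) and the weight at (342,216). The next step is refining these and finding the deck's yaw.

```bash
python3 - <<'E'
from h import *
P={n:arm.read_camera(n) for n in("top","scene")}
import pickle;pickle.dump(P,open("p0.pkl","wb"))
# tan-brown segmentation
C={}
for n,p in P.items():
    hsv=cv2.cvtColor(p["color"],cv2.COLOR_RGB2HSV)
    m=((hsv[...,1]>100)&(hsv[...,0]<25)&(hsv[...,2]>60)).astype(np.uint8)
    m=cv2.morphologyEx(m,cv2.MORPH_CLOSE,np.ones((3,3)))
    k,l,s,c=cv2.connectedComponentsWithStats(m)
    C[n]=[(c[i],s[i,4]) for i in range(1,k) if 100<s[i,4]<900]
    for i in range(1,k):
        if 100<s[i,4]<900: print(n,c[i].round(1),s[i],)
for a,_ in C["top"]:
    for b,_ in C["scene"]:
        X,e=tri(P["top"],a,P["scene"],b)
        if e<.006 and abs(X[2]-.06)<.03: print(a.round(0),b.round(0),X.round(4),round(e,4))
for n,(x0,y0,w,h) in {"top":(155,135,310,155),"scene":(205,120,270,270)}.items():
    im=P[n]["color"][y0:y0+h,x0:x0+w,::-1]; f=800/w if n=="top" else 600/h
    cv2.imwrite(f"pics/{n}_crop.png",cv2.resize(im,None,fx=f,fy=f,interpolation=cv2.INTER_CUBIC)); print(n,f)
E
```

```text
top [234.7  99.2] [225  91  22  17 109]
top [271.3 178.8] [261 168  22  22 384]
top [351.8 180.4] [341 170  23  22 394]
top [341.5 215.7] [334 208  16  16 202]
top [282.2 246.6] [271 236  23  22 403]
top [332.7 252.7] [322 242  23  23 405]
scene [587.5   6.9] [581   0  13  14 117]
scene [467.   22.9] [451  15  36  16 235]
scene [395.8  31.9] [389  16  14  33 319]
scene [457.8  44.1] [436  33  44  24 681]
scene [618.1  41.6] [596  33  44  18 282]
scene [612.1  71.4] [584  59  56  26 544]
scene [463.4  74. ] [445  67  33  19 289]
scene [295.3 180.4] [287 168  17  25 334]
scene [333.1 178.2] [322 170  23  18 324]
scene [255.5 191.1] [244 182  24  19 363]
scene [357.4 211.3] [345 201  26  21 426]
scene [606.3 243.5] [571 222  69  46 678]
scene [294.1 250.1] [280 238  29  25 573]
[271. 179.] [294. 250.] [0.6305 0.1047 0.0513] 0.0004
[352. 180.] [255. 191.] [ 0.6228 -0.0746  0.051 ] 0.0002
[341. 216.] [295. 180.] [ 0.5437 -0.0476  0.064 ] 0.0003
[282. 247.] [357. 211.] [0.4803 0.0831 0.0508] 0.0001
[333. 253.] [333. 178.] [ 0.4638 -0.0269  0.0505] 0.0002
top 2.5806451612903225
scene 2.2222222222222223
```

View pics/top_crop.png

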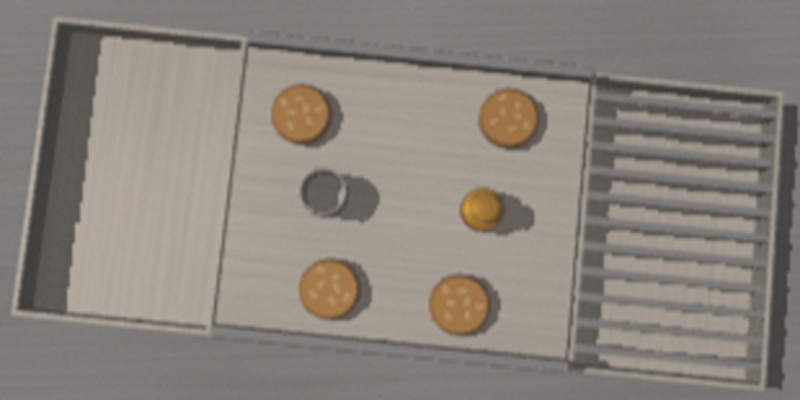

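View pics/scene_crop.png

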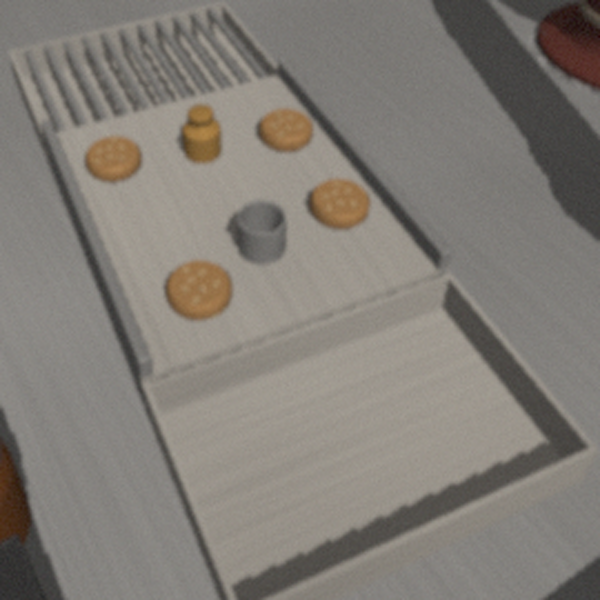

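```bash
python3 - <<'E'
from h import *
import pickle;P=pickle.load(open("p0.pkl","rb"))
from scipy.optimize import least_squares
t=P["top"];f=800/310
pix=lambda c:(c[0]/f+155-.3,c[1]/f+135-.3)
s=P["scene"];pt=lambda c:(c[0]/(600/270)+205,c[1]/(600/270)+120)
# deck coords ; deck local y sign: +238 toward tray assumed (world +y)
obs=[(t,pix((14,315)),(-.13,.323,.041)),(t,pix((55,20)),(.13,.323,.041)),(t,pix((782,93)),(.13,-.323,.041)),(t,pix((766,388)),(-.13,-.323,.041)),(t,pix((247,46)),(.12,.15,.045)),(t,pix((216,323)),(-.12,.15,.045)),(t,pix((592,79)),(.12,-.15,.045)),(t,pix((571,358)),(-.12,-.15,.045)),
 (s,pt((588,448)),(-.13,.323,.041))]
def X(v,l): c,q=np.cos(v[2]),np.sin(v[2]); return np.array([v[0]+c*l[0]-q*l[1],v[1]+q*l[0]+c*l[1],l[2]])
r=least_squares(lambda v:np.concatenate([proj(p,X(v,l))-u for p,u,l in obs]),[.55,.02,0],loss="soft_l1")
print(r.x,np.degrees(r.x[2]),r.fun.reshape(-1,2).round(1).tolist())
v=r.x
c,q=np.cos(v[2]),np.sin(v[2]);Rm=np.array([[c,-q],[q,c]])
loc=lambda w:(Rm.T@(np.array(w[:2])-v[:2])).round(4)
for n,u in dict(A=(271.3,178.8),B=(351.8,180.4),C=(282.2,246.6),D=(332.7,252.7)).items():
    w=atz(t,u,.057);print(n,w[:2].round(4),loc(w))
w=atz(t,(341.5,215.7),.075);print("weight",w[:2],loc(w))
w=atz(t,pix((324,192)),.075);print("cutter top",w[:2],loc(w))
E
```

```text
[ 0.55464106  0.015342   -0.12563542] -7.19837918896367 [[-0.5, -0.4], [-0.1, -1.6], [1.1, -0.9], [0.3, 0.2], [1.0, 0.0], [0.2, -0.2], [-0.5, 0.8], [-1.2, -0.3], [3.0, -1.2]]
A [0.6296 0.1041] [0.0633 0.0975]
B [ 0.6219 -0.0738] [ 0.0779 -0.08  ]
C [0.4804 0.0827] [-0.0821  0.0575]
D [ 0.4642 -0.0265] [-0.0844 -0.0529]
weight [ 0.54306047 -0.04672488] [-0.0037 -0.063 ]
cutter top [0.56052713 0.08417254] [-0.0028  0.069 ]
```

```bash
cat >> h.py <<'E'
V=(0.55464,0.01534,-0.12564)
c_,q_=np.cos(V[2]),np.sin(V[2]);RM=np.array([[c_,-q_],[q_,c_]])
def d2w(l): return RM@np.array(l)+V[:2]
def w2d(w): return RM.T@(np.array(w)[:2]-V[:2])
def where():
    o=arm.observe();M=R.from_quat(o["eef_rot"]).as_matrix()
    print("t",round(o["t"],2),"deck xy",(w2d(o["tool_pos"])*1e3).round(1),"z",round(o["tool_pos"][2]*1e3,1),"F",np.round(o["contact_force"],1),"grip",round(o["grip_width"]*1e3,1),"q7",o["q"][6].round(2))
    y=RM.T@M[:2,1];z=RM.T@M[:2,2]
    print(" tool x",M[:,0].round(3)," push heading(deg from deck +y, ccw) if +y:",np.degrees(np.arctan2(-y[0],y[1])).round(2),"if -y:",np.degrees(np.arctan2(y[0],-y[1])).round(2))
    return o,M
def go(l,z,head,sgn):
    """tool-frame shift and rotvec to reach deck xy l(mm), tcp z mm, heading deg, sgn: +1 tool y ahead"""
    o,M=where();w=d2w(np.array(l)/1e3)
    d=np.array([w[0],w[1],z/1e3])-o["tool_pos"]
    a=np.radians(head)+V[2];h=np.array([-np.sin(a),np.cos(a),0])
    X=np.array([0,0,-1.]);Y=sgn*h;T=np.c_[X,Y,np.cross(X,Y)]
    print(" shift mm(tool, before turn)",(M.T@d*1e3).round(1),"shift in final tool axes",(T.T@d*1e3).round(1),"rotvec",R.from_matrix(M.T@T).as_rotvec().round(4))
E
python3 - <<'E'
from h import *
go((78,67),250,28,1);go((78,67),250,28,-1)
E
```

```text
t 0.8 deck xy [-334.6  529.1] z 303.9 F [0.9 0.9 0.3] grip 85.1 q7 -0.04
 tool x [-0. -0. -1.]  push heading(deg from deck +y, ccw) if +y: 70.8 if -y: -109.2
 shift mm(tool, before turn) [  53.9 -541.6 -300.7] shift in final tool axes [  53.9 -601.7  147.3] rotvec [ 7.47e-01 -1.00e-04 -0.00e+00]
t 0.8 deck xy [-334.6  529.1] z 303.9 F [0.9 0.9 0.3] grip 85.1 q7 -0.04
 tool x [-0. -0. -1.]  push heading(deg from deck +y, ccw) if +y: 70.8 if -y: -109.2
 shift mm(tool, before turn) [  53.9 -541.6 -300.7] shift in final tool axes [  53.9  601.7 -147.3] rotvec [-2.3946e+00  0.0000e+00 -1.0000e-04]
```

Request:
play_rows --pt "0 -45 -25 0 0 0 24" --pt "0 -45 -25 0 0 0 24" --pt "0 -45 -25 0 0 0 24" --pt "0 -45 -25 0 0 0 24" --pt "0 -45 -25 0 0 0 24" --pt "0 -45 -25 0 0 0 24" --pt "0 -45 -25 0 0 0 24" --pt "0 -45 -25 0 0 0 24" --pt "0 -45 -25 0 0 0 24" --pt "0 -45 -25 0 0 0 24" --pt "0 -45 -25 0 0 0 24" --pt "0 -45 -25 0 0 0 24"

```text
t: 2.3
tool_pos: [0.6402, 0.0721, 0.3041]
eef_rot: [-0.373, 0.601, 0.373, 0.601]
contact_force: [1.0, -0.8, -0.7]
grip_width: 0.0234
```

Request:
play_rows --pt "0 0 0 0.16 0 0 24" --pt "0 0 0 0.16 0 0 24" --pt "0 0 0 0.16 0 0 24" --pt "0 0 0 0.16 0 0 24" --pt "0 0 0 0.16 0 0 24"

```text
t: 2.92
tool_pos: [0.6393, 0.0735, 0.3039]
eef_rot: [-0.107, 0.699, 0.107, 0.699]
contact_force: [-0.0, 0.6, -0.4]
grip_width: 0.0238
```

```bash
python3 - <<'E'
from h import *
go((80.8,59.5),145,25,1)
E
```

```text
t 2.92 deck xy [76.7 68.3] z 303.9 F [-0.   0.6 -0.4] grip 23.8 q7 0.29
 tool x [-0.  0. -1.]  push heading(deg from deck +y, ccw) if +y: 24.67 if -y: -155.33
 shift mm(tool, before turn) [ 1.589e+02 -9.700e+00  1.000e-01] shift in final tool axes [158.9  -9.7   0. ] rotvec [-0.0057 -0.     -0.0002]
```

Request:
play_rows --pt "40 -10 0 0 0 0 24" --pt "40 0 0 0 0 0 24" --pt "40 0 0 0 0 0 24" --pt "33 0 0 0 0 0 24" --pt "0 0 0 0 0 0 24"

```text
t: 3.55
tool_pos: [0.6406, 0.064, 0.1481]
eef_rot: [-0.109, 0.701, 0.109, 0.696]
contact_force: [0.3, 0.1, 0.5]
grip_width: 0.0246
```

```bash
python3 - <<'E'
from h import *
o,M=where()
p=arm.read_camera("scene")
im=p["color"][100:340,150:470,::-1].copy();im=cv2.resize(im,None,fx=2.5,fy=2.5,interpolation=cv2.INTER_CUBIC)
for d in (.054,.073,.086):
    u=proj(p,o["tool_pos"]+M[:,0]*d);print(d,u)
    cv2.circle(im,tuple(int(v) for v in (u-[150,100])*2.5),3,(0,0,255),-1)
cv2.imwrite("pics/s1.png",im)
E
```

```text
t 3.55 deck xy [79.2 59. ] z 148.1 F [0.3 0.1 0.5] grip 24.6 q7 0.35
 tool x [-0.007 -0.    -1.   ]  push heading(deg from deck +y, ccw) if +y: 24.97 if -y: -155.03
0.054 [276.40214614 220.27319886]
0.073 [277.31200129 227.94501303]
0.086 [277.91411951 233.02201792]
```

View pics/s1.png

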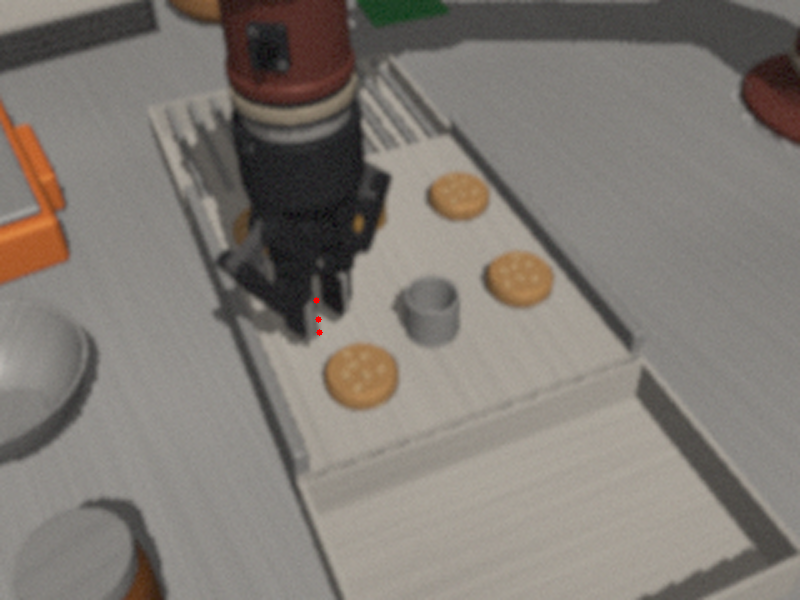

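```bash
python3 - <<'E'
from h import *
o,M=where()
p=arm.read_camera("scene")
im=p["color"][100:340,150:470,::-1].copy();im=cv2.resize(im,None,fx=2.5,fy=2.5,interpolation=cv2.INTER_CUBIC)
for d,col in ((0,(0,0,255)),(.02,(0,255,255)),(.04,(0,255,0)),(.073,(255,0,0)),(.086,(255,0,255))):
  for z in (-.06,-.04,-.02,0,.02,.04,.06):
    u=proj(p,o["tool_pos"]+M[:,0]*d+M[:,2]*z)
    cv2.circle(im,tuple(int(v) for v in (u-[150,100])*2.5),2,col,-1)
cv2.imwrite("pics/s2.png",cv2.resize(im[100:400,150:450],None,fx=2,fy=2))
E
```

```text
t 3.6 deck xy [80.7 59.2] z 150.3 F [ 1.  -0.3  0.7] grip 24.2 q7 0.35
 tool x [-0.002 -0.    -1.   ]  push heading(deg from deck +y, ccw) if +y: 24.97 if -y: -155.03
```

View pics/s2.png

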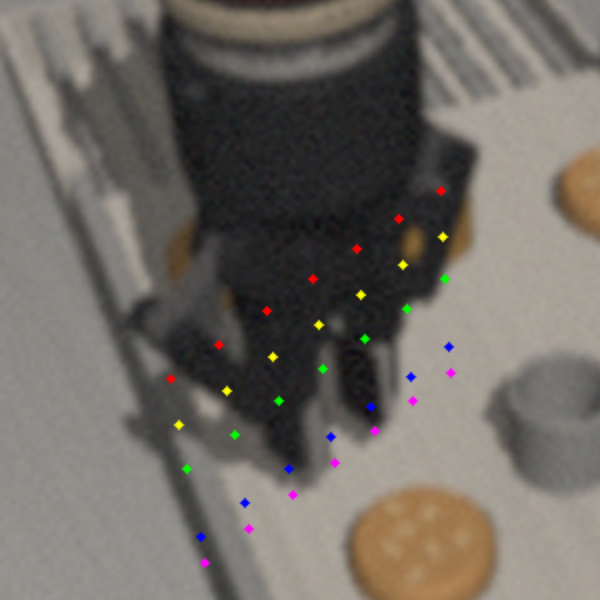

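Request:
play_rows --pt "8 0 0 0 0 0 24" --pt "8 0 0 0 0 0 24" --pt "5 0 0 0 0 0 24" --pt "0 0 0 0 0 0 24"

```text
t: 4.15
tool_pos: [0.642, 0.0639, 0.1294]
eef_rot: [-0.109, 0.699, 0.109, 0.698]
contact_force: [-0.3, -0.5, 0.5]
grip_width: 0.0239
```

Request:
play_rows --pt "2 0 0 0 0 0 24" --pt "0 0 0 0 0 0 24"

```text
t: 4.4
tool_pos: [0.6424, 0.0638, 0.1279]
eef_rot: [-0.109, 0.699, 0.109, 0.699]
contact_force: [0.6, 0.2, -0.2]
grip_width: 0.024
```

```bash
python3 - <<'E'
from h import *
o,M=where()
p=arm.read_camera("scene")
im=p["color"][170:270,220:345,::-1].copy();im=cv2.resize(im,None,fx=6,fy=6,interpolation=cv2.INTER_CUBIC)
cv2.imwrite("pics/s3.png",im)
E
```

```text
t 4.4 deck xy [81.  59.1] z 127.9 F [ 0.6  0.2 -0.2] grip 24.0 q7 0.35
 tool x [-0. -0. -1.]  push heading(deg from deck +y, ccw) if +y: 24.96 if -y: -155.04
```

View pics/s3.png

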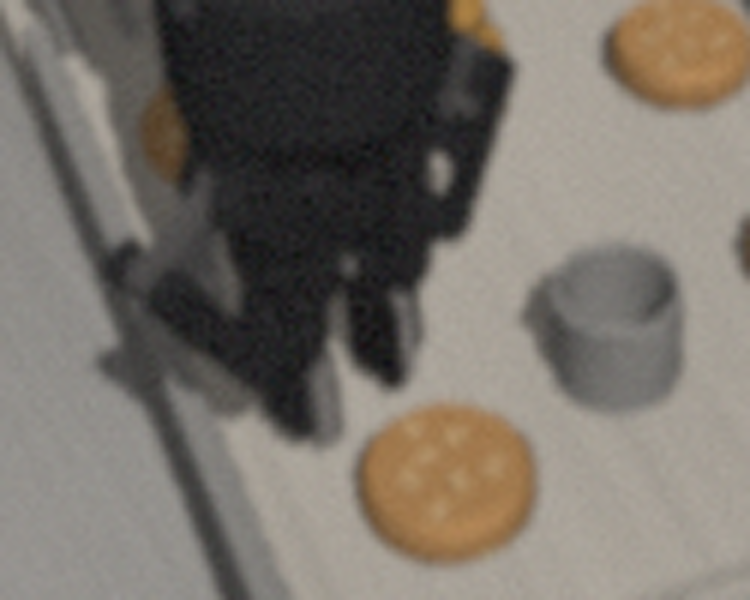

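Request:
play_rows --pt "2 0 0 0 0 0 24" --pt "0 0 0 0 0 0 24"

```text
t: 4.7
tool_pos: [0.6422, 0.0638, 0.1258]
eef_rot: [-0.109, 0.699, 0.109, 0.699]
contact_force: [-0.8, 0.4, 0.3]
grip_width: 0.024
```

Request:
play_rows --pt "1.5 0 0 0 0 0 24" --pt "0 0 0 0 0 0 24"

```text
t: 4.95
tool_pos: [0.6422, 0.0639, 0.1242]
eef_rot: [-0.109, 0.699, 0.109, 0.698]
contact_force: [0.5, -0.5, 0.4]
grip_width: 0.0238
```

Request:
play_rows --pt "1 4 0 0 0 0 24" --pt "0.5 4 0 0 0 0 24" --pt "0 4 0 0 0 0 24" --pt "0 5 0 0 0 0 24" --pt "0 6 0 0 0 0 24" --pt "0 6 0 0 0 0 24" --pt "0 6 0 0 0 0 24"

```text
t: 5.82
tool_pos: [0.6315, 0.0977, 0.1229]
eef_rot: [-0.109, 0.699, 0.109, 0.699]
contact_force: [0.6, 0.2, -0.7]
grip_width: 0.0239
```

```bash
cat > look.py <<'E'
from h import *
import sys
where()
a=arm.read_camera("top")["color"][125:295,150:470,::-1];b=arm.read_camera("scene")["color"][110:350,200:480,::-1]
a=cv2.resize(a,(560,298),interpolation=cv2.INTER_CUBIC);b=cv2.resize(b,(350,300),interpolation=cv2.INTER_CUBIC)
im=np.zeros((600,800,3),np.uint8);im[:298,:560]=a
b=cv2.resize(b,(352,302));im[298:,:352]=b
cv2.imwrite("pics/"+sys.argv[1],im)
E
python3 look.py l1.png
```

```text
t 5.83 deck xy [65.9 91.3] z 122.9 F [ 0.6  0.2 -0.7] grip 23.9 q7 0.31
 tool x [-0.  0. -1.]  push heading(deg from deck +y, ccw) if +y: 24.97 if -y: -155.03
```

View pics/l1.png

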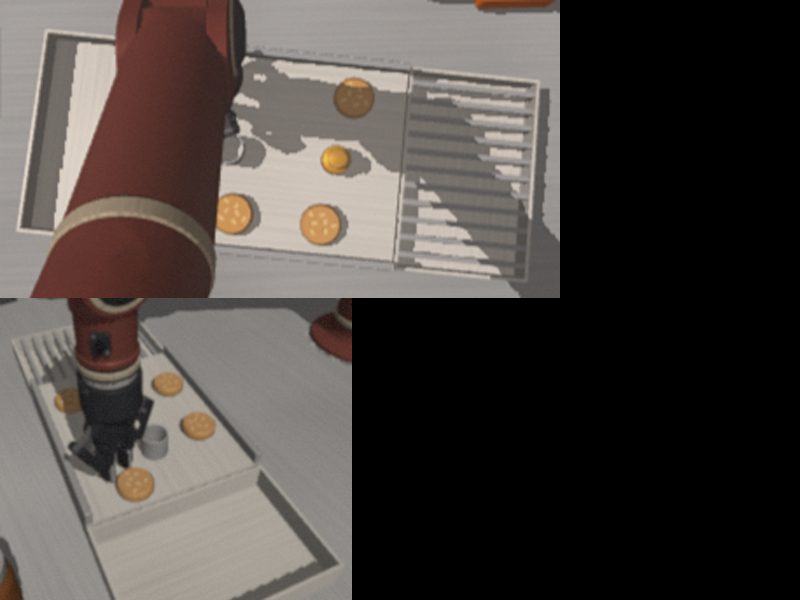

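Request:
play_rows --pt "0 6 0 0 0 0 24" --pt "0 6 0 0 0 0 24" --pt "0 6 0 0 0 0 24" --pt "0 6 0 0 0 0 24" --pt "0 6 0 0 0 0 24" --pt "0 6 0 0 0 0 24" --pt "0 6 0 0 0 0 24" --pt "0 6 0 0 0 0 24" --pt "0 6 0 0 0 0 24" --pt "0 6 0 0 0 0 24" --pt "0 6 0 0 0 0 24" --pt "0 3 0 0 0 0 24"

```text
t: 7.42
tool_pos: [0.6104, 0.1636, 0.1229]
eef_rot: [-0.109, 0.699, 0.11, 0.699]
contact_force: [-0.9, -0.4, -0.2]
grip_width: 0.0239
```

```bash
python3 look.py l2.png
```

```text
t 7.42 deck xy [ 36.7 154.1] z 122.9 F [-0.9 -0.4 -0.2] grip 23.9 q7 0.21
 tool x [-0.  0. -1.]  push heading(deg from deck +y, ccw) if +y: 25.0 if -y: -155.0
```

View pics/l2.png

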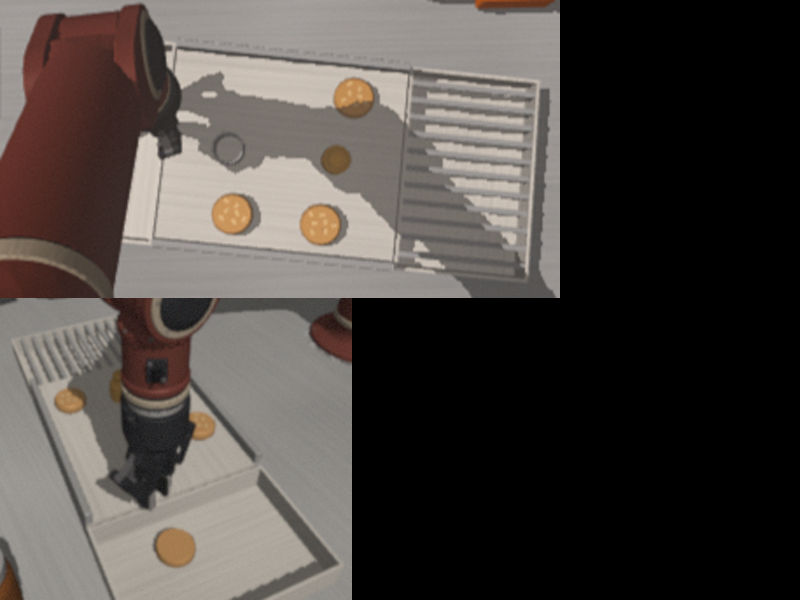

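```bash
cat > find.py <<'E'
from h import *
p=arm.read_camera("scene")
hsv=cv2.cvtColor(p["color"],cv2.COLOR_RGB2HSV)
m=((hsv[...,1]>100)&(hsv[...,0]<25)&(hsv[...,2]>50)).astype(np.uint8)
m=cv2.morphologyEx(m,cv2.MORPH_CLOSE,np.ones((3,3)))
k,l,s,c=cv2.connectedComponentsWithStats(m)
for i in range(1,k):
    if s[i,4]>60 and 100<c[i][1] and 200<c[i][0]<480:
        print(c[i].round(0),s[i,2:],"deck",(w2d(atz(p,c[i],.051))*1e3).round(0),"tray",(w2d(atz(p,c[i],.010))*1e3).round(0))
E
python3 find.py
```

```text
[255. 191.] [ 24  19 353] deck [ 79. -80.] tray [  69. -128.]
[360. 211.] [ 21  21 323] deck [-87.  59.] tray [-111.   23.]
[339. 308.] [ 31  29 732] deck [ 43. 230.] tray [ 31. 208.]
```

Request:
play_rows --pt "-40 0 0 0 0 0 24" --pt "-40 0 0 0.15 0 0 24" --pt "0 0 0 0.15 0 0 24" --pt "0 0 0 0.136 0 0 24" --pt "0 0 0 0 0 0 24"

```text
t: 8.2
tool_pos: [0.6106, 0.1627, 0.2029]
eef_rot: [0.044, 0.706, -0.044, 0.706]
contact_force: [-0.2, -0.2, -0.7]
grip_width: 0.0237
```

```bash
python3 find.py; python3 - <<'E'
from h import *
go((-82,14),124,0,1)
E
```

```text
[291. 177.] [ 7 20 87] deck [ -3. -93.] tray [ -20. -142.]
[256. 191.] [ 24  19 360] deck [ 79. -81.] tray [  69. -129.]
[359. 212.] [ 26  21 354] deck [-84.  62.] tray [-107.   26.]
[339. 308.] [ 31  30 734] deck [ 43. 230.] tray [ 31. 208.]
t 8.25 deck xy [ 37.  153.2] z 202.8 F [-0.3 -0.1  0.3] grip 24.3 q7 -0.15
 tool x [-0.    -0.001 -1.   ]  push heading(deg from deck +y, ccw) if +y: 0.1 if -y: -179.9
 shift mm(tool, before turn) [  78.9 -138.9 -119.3] shift in final tool axes [  78.8 -139.2 -119. ] rotvec [ 0.0017 -0.0001  0.0006]
```

Request:
play_rows --pt "0 -46 -40 0 0 0 24" --pt "0 -47 -40 0 0 0 24" --pt "0 -46 -39 0 0 0 24" --pt "0 0 0 0 0 0 24" --pt "30 0 0 0 0 0 24" --pt "25 0 0 0 0 0 24" --pt "0 0 0 0 0 0 24"

```text
t: 9.12
tool_pos: [0.475, 0.0404, 0.1467]
eef_rot: [0.044, 0.707, -0.044, 0.705]
contact_force: [0.7, -0.2, 0.0]
grip_width: 0.024
```

```bash
python3 look.py l3.png; python3 - <<'E'
from h import *
go((-82,14),124,0,1)
E
```

```text
t 9.12 deck xy [-82.1  14.9] z 146.7 F [ 0.7 -0.2  0. ] grip 24.0 q7 0.1
 tool x [-0.003  0.    -1.   ]  push heading(deg from deck +y, ccw) if +y: 0.08 if -y: -179.92
t 9.22 deck xy [-81.1  14.8] z 148.3 F [-0.4  0.3 -0.5] grip 23.7 q7 0.1
 tool x [ 0.001  0.    -1.   ]  push heading(deg from deck +y, ccw) if +y: 0.04 if -y: -179.96
 shift mm(tool, before turn) [24.3 -0.8 -0.9] shift in final tool axes [24.3 -0.8 -0.9] rotvec [ 0.0008  0.0011 -0.0003]
```

View pics/l3.png

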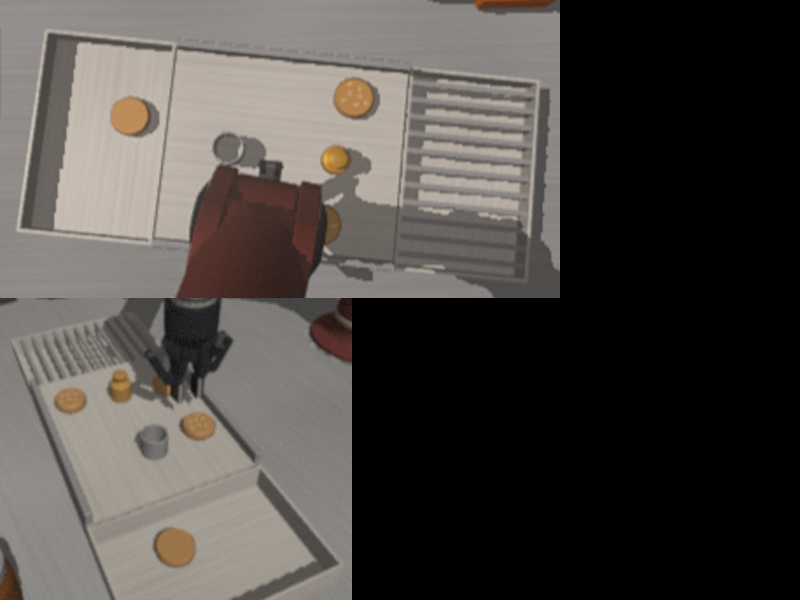

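Request:
play_rows --pt "12 0 0 0 0 0 24" --pt "12 0 0 0 0 0 24" --pt "0.5 0 0 0 0 0 24" --pt "0 4 0.5 0 0 0 24" --pt "0 4 0.5 0 0 0 24" --pt "0 4 0.5 0 0 0 24" --pt "0 5 0.7 0 0 0 24" --pt "0 6 0.8 0 0 0 24" --pt "0 6 0.8 0 0 0 24" --pt "0 6 0.8 0 0 0 24" --pt "0 6 0.8 0 0 0 24"

```text
t: 10.6
tool_pos: [0.4857, 0.0804, 0.1234]
eef_rot: [0.044, 0.706, -0.044, 0.706]
contact_force: [0.3, -1.2, 0.3]
grip_width: 0.0239
```

```bash
python3 look.py l4.png;python3 find.py
```

```text
t 10.6 deck xy [-76.6  55.9] z 123.4 F [ 0.3 -1.2  0.3] grip 23.9 q7 0.05
 tool x [-0. -0. -1.]  push heading(deg from deck +y, ccw) if +y: -0.01 if -y: 179.99
[295. 180.] [ 17  25 335] deck [ -8. -79.] tray [ -26. -127.]
[256. 191.] [ 24  19 361] deck [ 79. -81.] tray [  69. -129.]
[364. 223.] [ 27  25 485] deck [-78.  90.] tray [-101.   56.]
[339. 308.] [ 31  30 735] deck [ 44. 230.] tray [ 31. 208.]
```

View pics/l4.png

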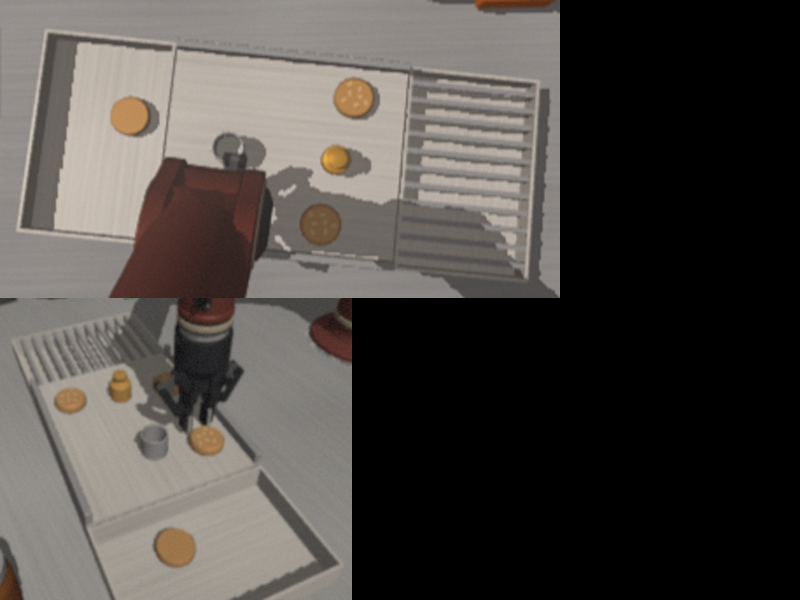

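Request:
play_rows --pt "0 6 0.5 0.03 0 0 24" --pt "0 6 0 0.04 0 0 24" --pt "0 6 0 0.04 0 0 24" --pt "0 6 0 0.04 0 0 24" --pt "0 6 0 0.05 0 0 24" --pt "0 6 0 0.05 0 0 24" --pt "0 6 0 0.05 0 0 24" --pt "0 6 1 0.05 0 0 24"

```text
t: 11.75
tool_pos: [0.4994, 0.1262, 0.1234]
eef_rot: [0.168, 0.687, -0.168, 0.687]
contact_force: [-0.6, 0.4, 0.9]
grip_width: 0.0238
```

```bash
python3 look.py l5.png;python3 find.py
```

```text
t 11.75 deck xy [-68.7 103. ] z 123.4 F [-0.6  0.4  0.9] grip 23.8 q7 -0.27
 tool x [-0.  0. -1.]  push heading(deg from deck +y, ccw) if +y: -20.21 if -y: 159.79
[295. 180.] [ 17  25 341] deck [ -9. -79.] tray [ -26. -127.]
[333. 178.] [ 23  17 294] deck [-84. -54.] tray [-108. -100.]
[256. 191.] [ 24  19 362] deck [ 79. -81.] tray [  69. -129.]
[367. 243.] [ 28  25 562] deck [-58. 135.] tray [-79. 105.]
[339. 308.] [ 31  30 736] deck [ 44. 230.] tray [ 31. 208.]
```

View pics/l5.png

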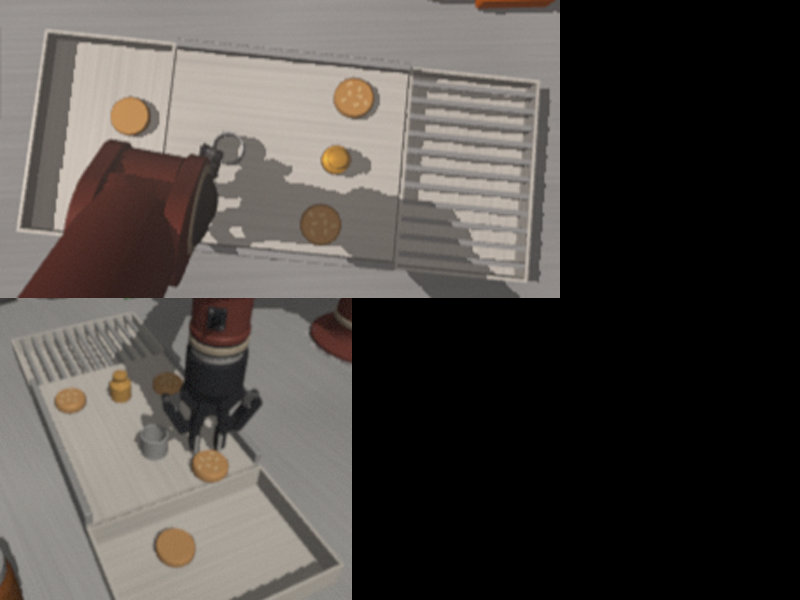

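Request:
play_rows --pt "0 6 1 0.05 0 0 24" --pt "0 6 1 0.05 0 0 24" --pt "0 6 1 0.04 0 0 24" --pt "0 6 1 0 0 0 24" --pt "0 6 1 0 0 0 24" --pt "0 6 0.5 0 0 0 24" --pt "0 6 0 0 0 0 24" --pt "0 6 0 0 0 0 24" --pt "0 6 0 0 0 0 24" --pt "0 4 0 0 0 0 24"

```text
t: 13.15
tool_pos: [0.5365, 0.1713, 0.1234]
eef_rot: [0.214, 0.674, -0.214, 0.674]
contact_force: [0.1, 1.1, 0.2]
grip_width: 0.0237
```

```bash
python3 look.py l6.png;python3 find.py
```

```text
t 13.15 deck xy [-37.6 152.4] z 123.4 F [0.1 1.1 0.2] grip 23.7 q7 -0.45
 tool x [ 0.  0. -1.]  push heading(deg from deck +y, ccw) if +y: -28.07 if -y: 151.93
[295. 180.] [ 17  26 342] deck [ -9. -80.] tray [ -26. -128.]
[333. 178.] [ 24  18 318] deck [-85. -52.] tray [-108.  -98.]
[256. 191.] [ 24  19 358] deck [ 79. -80.] tray [  69. -129.]
[373. 293.] [ 30  28 669] deck [-16. 229.] tray [-34. 207.]
[339. 308.] [ 31  29 737] deck [ 43. 230.] tray [ 31. 208.]
```

View pics/l6.png

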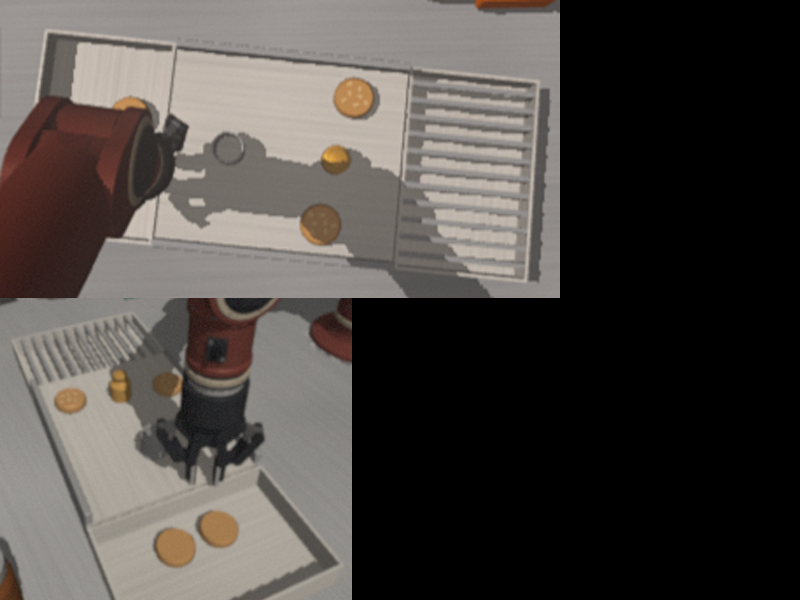

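Request:
play_rows --pt "-40 0 0 0 0 0 24" --pt "-40 0 0 -0.16 0 0 24" --pt "0 0 0 -0.17 0 0 24" --pt "0 0 0 -0.16 0 0 24" --pt "0 -45 -8 0 0 0 22" --pt "0 -45 -8 0 0 0 22" --pt "0 -45 -8 0 0 0 22" --pt "0 -45 -8 0 0 0 22" --pt "0 -45 -8 0 0 0 22" --pt "0 -25 -7 0 0 0 22" --pt "0 0 0 0 0 0 22" --pt "0 0 0 0 0 0 22"

```text
t: 14.8
tool_pos: [0.4586, -0.0703, 0.2034]
eef_rot: [0.044, 0.706, -0.044, 0.706]
contact_force: [-0.6, -0.7, -0.4]
grip_width: 0.0219
```

```bash
python3 look.py l7.png;python3 find.py; python3 - <<'E'
from h import *
go((-84,-97),124,0,1)
E
```

```text
t 14.8 deck xy [-84.5 -97. ] z 203.4 F [-0.6 -0.7 -0.4] grip 21.9 q7 0.31
 tool x [ 0.     0.001 -1.   ]  push heading(deg from deck +y, ccw) if +y: 0.04 if -y: -179.96
[295. 180.] [ 17  25 335] deck [ -8. -79.] tray [ -26. -127.]
[333. 178.] [ 23  17 324] deck [-85. -53.] tray [-108.  -99.]
[256. 191.] [ 24  19 363] deck [ 79. -81.] tray [  69. -129.]
[373. 293.] [ 30  28 667] deck [-17. 229.] tray [-34. 207.]
[339. 308.] [ 31  29 734] deck [ 44. 230.] tray [ 31. 208.]
t 14.95 deck xy [-84.5 -96.6] z 203.3 F [-0.4 -0.3 -0.4] grip 21.9 q7 0.31
 tool x [-0.     0.001 -1.   ]  push heading(deg from deck +y, ccw) if +y: 0.14 if -y: -179.86
 shift mm(tool, before turn) [79.3 -0.5  0.5] shift in final tool axes [79.3 -0.4  0.5] rotvec [ 0.0024 -0.0001 -0.0005]
```

View pics/l7.png

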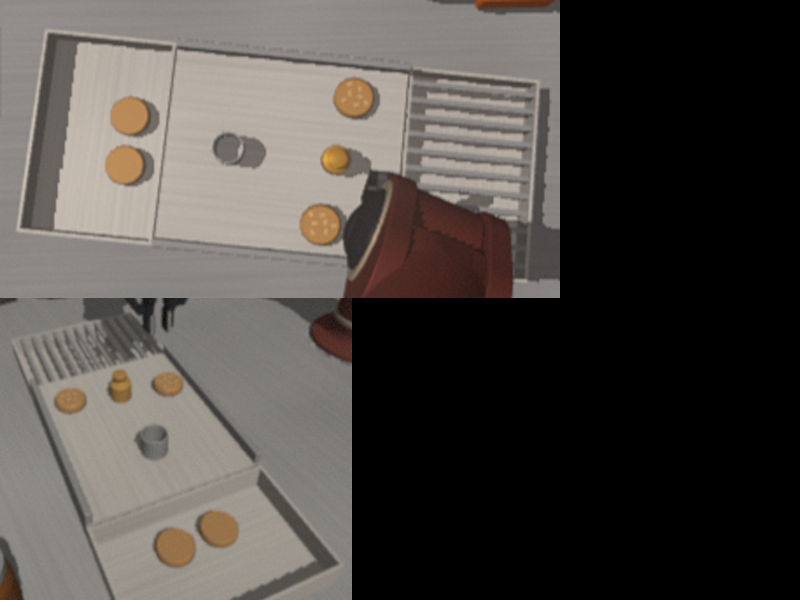

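Request:
play_rows --pt "30 0 0 0 0 0 22" --pt "25 0 0 0 0 0 22" --pt "15 0 0 0 0 0 22" --pt "9 0 0 0 0 0 22" --pt "0.5 0 0 0 0 0 22" --pt "0 4 0 0 0 0 22" --pt "0 4 0 0 0 0 22" --pt "0 4 0 0 0 0 22" --pt "0 6 0 0 0 0 22" --pt "0 7 0 0 0 0 22" --pt "0 7 0 0 0 0 22" --pt "0 7 0 0 0 0 22"

```text
t: 16.45
tool_pos: [0.4632, -0.032, 0.1239]
eef_rot: [0.044, 0.706, -0.044, 0.706]
contact_force: [0.2, -0.5, 0.4]
grip_width: 0.0221
```

```bash
python3 look.py l8.png;python3 find.py
```

```text
t 16.45 deck xy [-84.8 -58.5] z 123.9 F [ 0.2 -0.5  0.4] grip 22.1 q7 0.32
 tool x [-0. -0. -1.]  push heading(deg from deck +y, ccw) if +y: -0.01 if -y: 179.99
[295. 180.] [ 17  26 345] deck [ -9. -80.] tray [ -26. -128.]
[340. 186.] [ 24  21 360] deck [-87. -24.] tray [-111.  -67.]
[256. 191.] [ 24  19 363] deck [ 79. -81.] tray [  69. -129.]
[373. 293.] [ 30  28 667] deck [-17. 229.] tray [-34. 207.]
[339. 308.] [ 31  30 734] deck [ 44. 230.] tray [ 31. 208.]
```

View pics/l8.png

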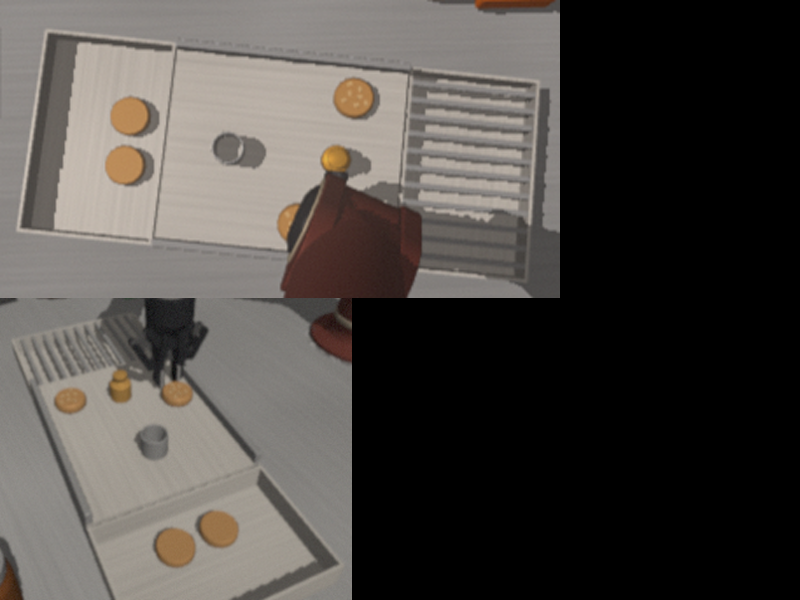

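Tracking well, weight undisturbed. Continuing.

Request:
play_rows --pt "0 7 0 0 0 0 22" --pt "0 8 -0.2 0 0 0 22" --pt "0 8 -0.2 0 0 0 22" --pt "0 8 -0.2 0 0 0 22" --pt "0 8 -0.2 0 0 0 22" --pt "0 8 -0.2 0 0 0 22" --pt "0 8 -0.2 0 0 0 22" --pt "0 8 -0.2 0 0 0 22" --pt "0 8 -0.2 0 0 0 22" --pt "0 8 -0.2 0 0 0 22" --pt "0 8 -0.2 0 0 0 22" --pt "0 8 -0.2 0 0 0 22"

```text
t: 18.1
tool_pos: [0.4729, 0.0624, 0.1239]
eef_rot: [0.045, 0.706, -0.045, 0.706]
contact_force: [-0.4, -0.4, -0.2]
grip_width: 0.022
```

```bash
python3 look.py l9.png;python3 find.py
```

```text
t 18.1 deck xy [-87.   36.5] z 123.9 F [-0.4 -0.4 -0.2] grip 22.0 q7 0.15
 tool x [-0. -0. -1.]  push heading(deg from deck +y, ccw) if +y: -0.02 if -y: 179.98
[295. 180.] [ 17  25 334] deck [ -9. -79.] tray [ -26. -127.]
[256. 191.] [ 24  19 362] deck [ 79. -81.] tray [  69. -129.]
[364. 215.] [ 27  23 455] deck [-90.  71.] tray [-114.   36.]
[374. 293.] [ 30  28 668] deck [-17. 229.] tray [-34. 207.]
[339. 308.] [ 31  29 734] deck [ 44. 230.] tray [ 31. 208.]
```

View pics/l9.png

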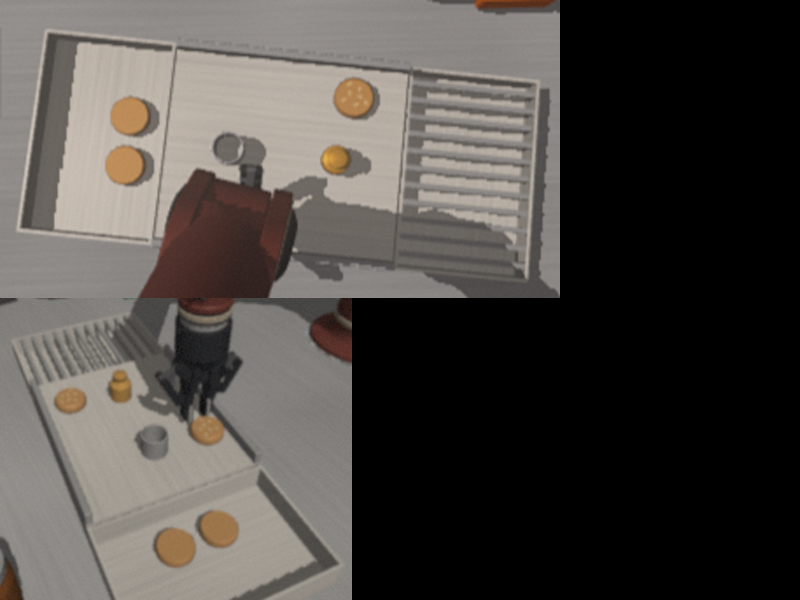

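Request:
play_rows --pt "0 8 0 0 0 0 22" --pt "0 8 0 0 0 0 22" --pt "0 8 0 0 0 0 22" --pt "0 8 0 0 0 0 22" --pt "0 8 0 0 0 0 22" --pt "0 8 0 0 0 0 22" --pt "0 8 0 0 0 0 22" --pt "0 8 0 0 0 0 22" --pt "0 7 0 0 0 0 22" --pt "0 6 0 0 0 0 22" --pt "0 6 0 0 0 0 22" --pt "0 6 0 0 0 0 22"

```text
t: 19.75
tool_pos: [0.4841, 0.1505, 0.1239]
eef_rot: [0.045, 0.706, -0.045, 0.706]
contact_force: [0.4, -0.2, 0.3]
grip_width: 0.022
```

Request:
play_rows --pt "0 6 0 0 0 0 22" --pt "0 6 0 0 0 0 22" --pt "0 6 0 0 0 0 22" --pt "0 6 0 0 0 0 22" --pt "0 4 0 0 0 0 22"

```text
t: 20.38
tool_pos: [0.4876, 0.1785, 0.1239]
eef_rot: [0.044, 0.706, -0.044, 0.706]
contact_force: [-0.9, 1.0, 0.5]
grip_width: 0.0221
```

```bash
python3 look.py l10.png;python3 find.py
```

```text
t 20.38 deck xy [-86.9 153.5] z 123.9 F [-0.9  1.   0.5] grip 22.1 q7 -0.06
 tool x [-0.  0. -1.]  push heading(deg from deck +y, ccw) if +y: 0.0 if -y: -180.0
[295. 180.] [ 17  25 335] deck [ -8. -79.] tray [ -26. -127.]
[256. 191.] [ 24  19 362] deck [ 78. -81.] tray [  69. -129.]
[386. 288.] [  57   40 1304] deck [-40. 228.] tray [-60. 206.]
[339. 308.] [ 31  30 736] deck [ 44. 230.] tray [ 31. 208.]
```

View pics/l10.png

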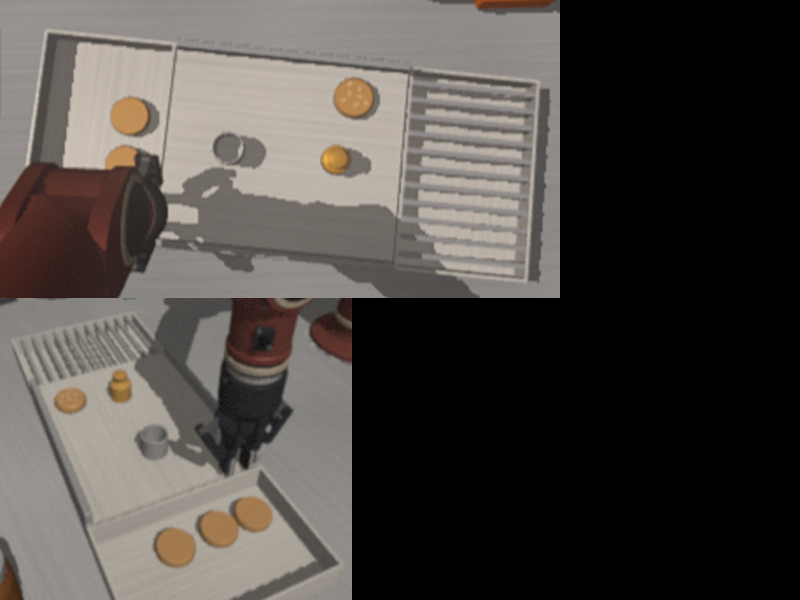

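Request:
play_rows --pt "-40 0 0 0 0 0 22" --pt "-40 0 0 0 0 0 22" --pt "0 -45 27 0 0 0 22" --pt "0 -45 27 0 0 0 22" --pt "0 -45 27 0 0 0 22" --pt "0 -45 27 0 0 0 22" --pt "0 -45 27 0 0 0 22" --pt "0 -45 27 0 0 0 22" --pt "0 -8 3 0 0 0 22" --pt "0 0 0 0 0 0 22" --pt "0 0 0 0 0 0 22"

```text
t: 21.9
tool_pos: [0.616, -0.1163, 0.2036]
eef_rot: [0.044, 0.706, -0.043, 0.705]
contact_force: [0.6, 1.1, 1.1]
grip_width: 0.0217
```

```bash
python3 look.py l11.png;python3 find.py; python3 - <<'E'
from h import *
go((78.5,-124),124,0,1)
E
```

```text
t 21.9 deck xy [  77.4 -122.9] z 203.6 F [0.6 1.1 1.1] grip 21.7 q7 0.35
 tool x [-0.001  0.002 -1.   ]  push heading(deg from deck +y, ccw) if +y: 0.12 if -y: -179.88
[295. 180.] [ 17  25 335] deck [ -8. -79.] tray [ -26. -127.]
[256. 191.] [ 24  19 359] deck [ 78. -80.] tray [  69. -129.]
[386. 288.] [  57   39 1302] deck [-40. 228.] tray [-60. 206.]
[339. 308.] [ 31  30 733] deck [ 44. 230.] tray [ 31. 208.]
t 22.05 deck xy [  77.7 -123.2] z 203.9 F [-0.6  0.2  0.3] grip 22.0 q7 0.35
 tool x [-0.     0.001 -1.   ]  push heading(deg from deck +y, ccw) if +y: 0.13 if -y: -179.87
 shift mm(tool, before turn) [79.9 -0.9  0.8] shift in final tool axes [79.9 -0.8  0.8] rotvec [ 0.0023 -0.0005 -0.001 ]
```

View pics/l11.png

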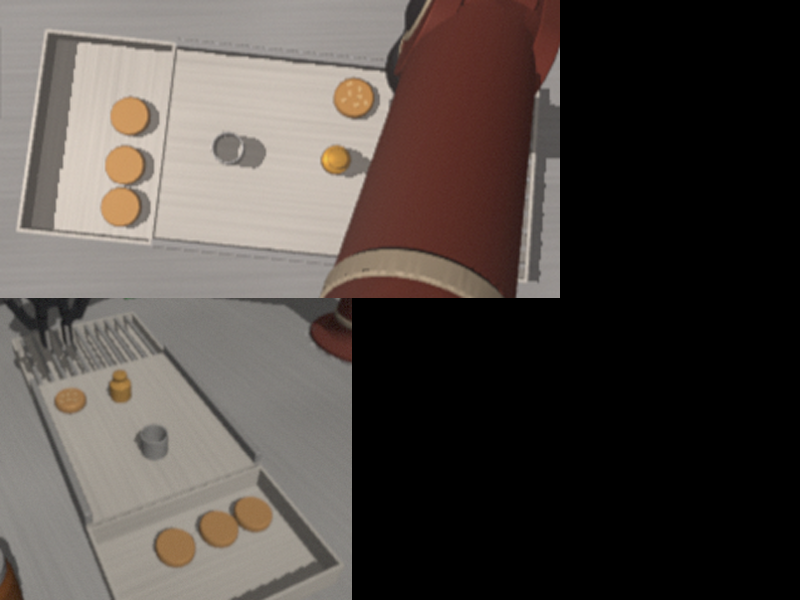

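Request:
play_rows --pt "30 -1 0.5 0 0 0 22" --pt "25 0 0 0 0 0 22" --pt "15 0 0 0 0 0 22" --pt "9.5 0 0 0 0 0 22" --pt "0.5 0 0 0 0 0 22" --pt "0 4 0 0 0 0 22" --pt "0 4 0 0 0 0 22" --pt "0 4 0 0 0 0 22" --pt "0 6 0 0 0 0 22" --pt "0 7 0 0 0 0 22" --pt "0 7 0 0 0 0 22" --pt "0 7 0 0 0 0 22"

```text
t: 23.55
tool_pos: [0.6217, -0.0803, 0.1239]
eef_rot: [0.044, 0.706, -0.044, 0.706]
contact_force: [-0.5, -0.3, 0.5]
grip_width: 0.0219
```

```bash
python3 look.py l12.png;python3 find.py
```

```text
t 23.55 deck xy [ 78.5 -86.5] z 123.9 F [-0.5 -0.3  0.5] grip 21.9 q7 0.34
 tool x [-0. -0. -1.]  push heading(deg from deck +y, ccw) if +y: -0.01 if -y: 179.99
[295. 180.] [ 17  25 334] deck [ -9. -79.] tray [ -26. -127.]
[260. 200.] [ 25  21 392] deck [ 78. -52.] tray [ 68. -97.]
[386. 288.] [  57   39 1306] deck [-40. 228.] tray [-60. 206.]
[339. 308.] [ 31  30 735] deck [ 44. 230.] tray [ 31. 208.]
```

View pics/l12.png

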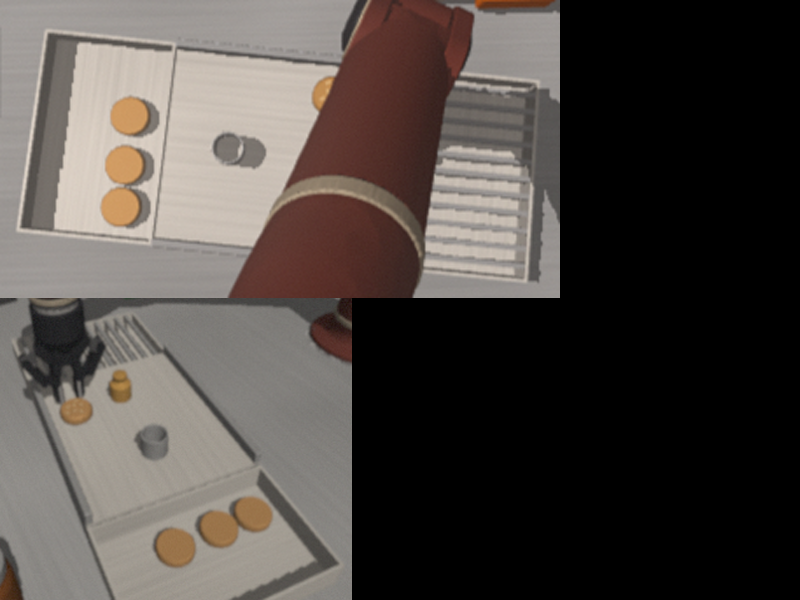

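Request:
play_rows --pt "0 7 0.3 0 0 0 22" --pt "0 8 0.6 0 0 0 22" --pt "0 8 0.6 0 0 0 22" --pt "0 8 0.6 0 0 0 22" --pt "0 8 0.6 0 0 0 22" --pt "0 8 0.6 0 0 0 22" --pt "0 8 0.6 0 0 0 22" --pt "0 8 0.6 0 0 0 22" --pt "0 8 0.6 0 0 0 22" --pt "0 8 0.6 0 0 0 22" --pt "0 8 0.6 0 0 0 22" --pt "0 8 0.6 0 0 0 22"

```text
t: 25.2
tool_pos: [0.6405, 0.013, 0.1239]
eef_rot: [0.044, 0.706, -0.045, 0.706]
contact_force: [0.4, -0.8, -0.3]
grip_width: 0.0219
```

```bash
python3 look.py l13.png;python3 find.py
```

```text
t 25.2 deck xy [85.5  8.4] z 123.9 F [ 0.4 -0.8 -0.3] grip 21.9 q7 0.19
 tool x [-0. -0. -1.]  push heading(deg from deck +y, ccw) if +y: -0.02 if -y: 179.98
[299. 182.] [ 12  25 172] deck [-13. -72.] tray [ -31. -119.]
[272. 233.] [ 27  24 503] deck [85. 44.] tray [76.  6.]
[386. 288.] [  57   39 1308] deck [-40. 228.] tray [-60. 206.]
[339. 308.] [ 31  29 736] deck [ 43. 230.] tray [ 31. 208.]
```

View pics/l13.png

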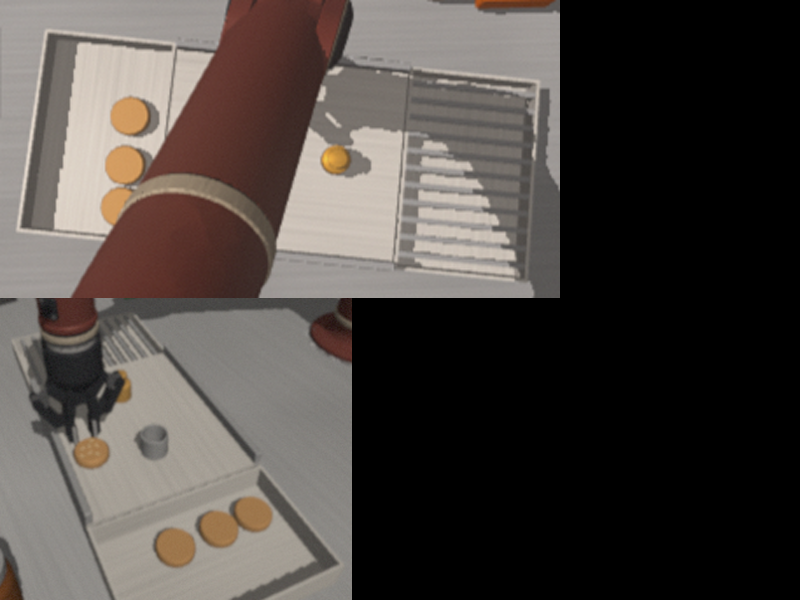

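Request:
play_rows --pt "0 8 0.2 0 0 0 22" --pt "0 8 0.2 0 0 0 22" --pt "0 8 0.2 0 0 0 22" --pt "0 8 0.2 0 0 0 22" --pt "0 8 0.2 0 0 0 22" --pt "0 8 0 0 0 0 22" --pt "0 8 0 0 0 0 22" --pt "0 8 0 0 0 0 22" --pt "0 8 0 0 0 0 22" --pt "0 8 0 0 0 0 22" --pt "0 8 0 0 0 0 22" --pt "0 7 0 0 0 0 22"

```text
t: 26.85
tool_pos: [0.6534, 0.1072, 0.1239]
eef_rot: [0.044, 0.706, -0.044, 0.706]
contact_force: [0.1, -0.6, -0.1]
grip_width: 0.0221
```

Request:
play_rows --pt "0 6 0 0 0 0 22" --pt "0 6 0 0 0 0 22" --pt "0 6 0 0 0 0 22" --pt "0 6 0 0 0 0 22" --pt "0 6 0 0 0 0 22" --pt "0 6 0 0 0 0 22" --pt "0 6 0 0 0 0 22" --pt "0 6 0 0 0 0 22" --pt "0 3 0 0 0 0 22"

```text
t: 27.98
tool_pos: [0.6597, 0.1579, 0.1238]
eef_rot: [0.044, 0.706, -0.044, 0.706]
contact_force: [-0.8, -0.7, -0.4]
grip_width: 0.0221
```

```bash
python3 look.py l14.png;python3 find.py
```

```text
t 27.98 deck xy [ 86.4 154.6] z 123.8 F [-0.8 -0.7 -0.4] grip 22.1 q7 -0.03
 tool x [-0.  0. -1.]  push heading(deg from deck +y, ccw) if +y: 0.02 if -y: -179.98
[387. 288.] [  57   39 1303] deck [-40. 228.] tray [-60. 206.]
[323. 314.] [  63   41 1534] deck [ 70. 228.] tray [ 59. 206.]
```

View pics/l14.png

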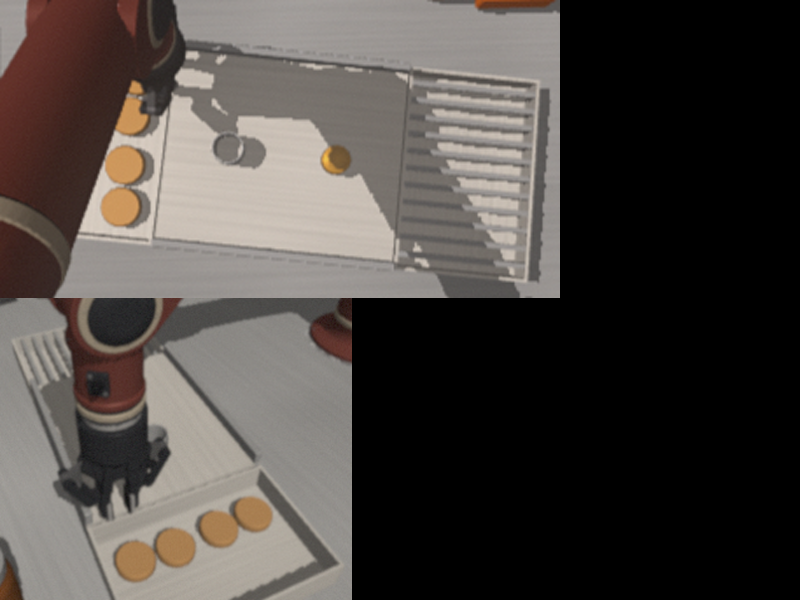

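All four are in the tray. I'll retreat, check once more and hand in.

Request:
play_rows --pt "-40 0 0 0 0 0 22" --pt "-40 0 0 0 0 0 22" --pt "-40 0 0 0 0 0 22" --pt "-30 0 0 0 0 0 22" --pt "0 0 0 0 0 0 22" --pt "0 0 0 0 0 0 22" --pt "0 0 0 0 0 0 22"

```text
t: 29.0
tool_pos: [0.659, 0.1572, 0.272]
eef_rot: [0.044, 0.707, -0.045, 0.704]
contact_force: [-0.7, 0.0, 0.2]
grip_width: 0.022
```

```bash
python3 look.py l15.png;python3 find.py
```

```text
t 29.0 deck xy [ 85.7 153.8] z 272.0 F [-0.7  0.   0.2] grip 22.0 q7 -0.1
 tool x [-0.004 -0.001 -1.   ]  push heading(deg from deck +y, ccw) if +y: -0.03 if -y: 179.97
[291. 182.] [ 10  22 132] deck [  1. -79.] tray [ -16. -127.]
[387. 288.] [  57   39 1301] deck [-40. 228.] tray [-60. 206.]
[323. 314.] [  63   41 1530] deck [ 70. 228.] tray [ 59. 206.]
```

View pics/l15.png

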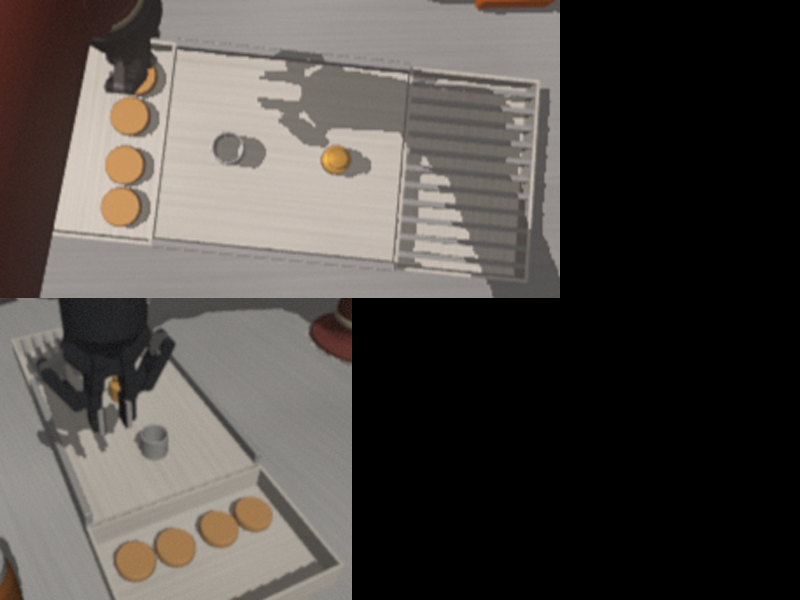

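The four biscuits lie flat in a row in the tray. The cutter (228,149) and weight (336,159) are at the same crop pixels as before.

```bash
python3 -c "
from station import arm
print(arm.job_done())"
```

```text
the job is handed in; nothing more can be done
None
```

All four biscuits are in the packing tray, and I handed the job in at about 29 s of the 62 s allowed. I swept them one at a time along the deck and off its open end, cradled between two partly open fingertips that never closed on them.

- **Biscuits:** the last pictures, taken with the gripper raised clear, show all four lying flat in a row on the tray floor. They tipped over at the edge and probably landed upside down, since the nuts on top no longer show. The outer pairs lie close together and may be touching.
- **Cutter and weight:** they stand at the same image positions as before.
- **Forces:** the readings stayed within noise (about 1 N), and no contact showed during the moves. I only read the force at the end of each move call.
- **Positions:** the two camera views put the biscuits about 51 mm above the table, against 53 mm by the text. My deck fit agreed with its corners to 1–3 pixels.
- **Fingertip height not measured:** I went down in small steps and stopped before touching the deck, so I worked from the stated finger length. That put the tips about 5 mm above the deck.

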